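# Hold the recessed calibration button of a mitre turntable

## Robot

A 6-joint arm with a two-finger parallel gripper is mounted at the origin on the work surface. World frame = base frame: x ahead of the robot, y to its left, z up, the work surface at z = 0. Lengths are in mm, angles in rad, forces in N, time in s.
With the tool pointing down it reaches from about 300 to 875 mm from the base axis. Payload 6.4 kg.
Tool frame: the origin (TCP) lies at the very end of the fingers, on their centre line; the grasp point (between the pads) lies 19 mm behind it; z points along the fingers, y is the direction in which the jaws open and shut (so a half turn about z gives the same grasp; the last joint's range is limited). The gripper opens to 85 mm and grips with 20 to 120 N. Pads are 22 mm wide; open, the fingers measure 114 mm over their backs; the gripper's body (76 mm by 85 mm) begins 54 mm behind the grasp point. The pads swing forward as they close: fully open they stand 13 mm farther back than shut.
Start: joints at [1.091, 0.181, 1.607, -0, 1.354, -0.206], TCP at [155.463, 553.599, 231.288] pointing down, gripper open.
Joint ranges: [-2.99, 2.99], [-0.89, 2.07], [0.3, 2.58], [-1.14, 4.28], [0, 2.63], [-3.12, 3.12]. Speed limits (rad/s): [2.57, 2.57, 3.01, 3.14, 3.14, 3.14].

## Interface

Orientations are given as a unit quaternion [w, x, y, z].
In Python, from station import arm gives the robot as it stands.
- The arm moves only by the tool move_arm, never from a script. Its argument "plan" is text: rows parted by semicolons, each of 4 numbers parted by spaces: the shift along the world's x, y, z in mm, then the turn about the world's z in degrees. In form: tx ty tz twist; .... A call has 1 to 5 rows; each row is the pose to reach, as a shift and turn from the pose commanded when the call began; what a row does not reach only later rows make up. A row lasts 1/10 s, in which the tool goes at most 50 mm and 8.59 degrees, less where a joint would pass 70% of its speed; a pose out of reach is approached as far as the arm can. A call with a gripper value outside its range is refused whole. "grip" is the opening, from -1 (shut) to 1 (fully open), set as the call begins (left out, the last holds). The fingers move at their own pace and stop on an object; "force" is the grip in N (left out, the last holds). Time passes only in rows, so rows that repeat a pose let the fingers close. It gives the time, the measured TCP pose, the force and the opening at its end, in the units of the state.
- arm.observe(): the state, without advancing time (a new reading comes with each control period).
- arm.grab_frame(name): name is "scene" or "top" or "wrist"; returns (picture, depth): 384x512x3 uint8, red, green, blue; 384x512 float32, mm along the optical axis (not along the pixel's ray), 0 where there is no reading.
- arm.get_calibration(name): a dict with "fx", "fy", "cx", "cy" (pixels), "origin" and "rotation" of the camera in the world; the wrist camera has in their place "T_tool_cam" (4x4, takes a point from camera to tool coordinates, whose origin is the TCP and whose axes are the flange's). Camera axes: x right, y down, z forward; pixel columns grow to the right and rows downward; lengths in mm; the calibration is good to about 2 mm. The wrist camera is an equidistant fisheye: a pixel r from the principal point sees the ray r / f radians off the axis. A picture is of the moment at which its call begins: read the wrist's pose just before it. get_calibration takes no time and is no camera call.
- arm.job_done(): hands the job in, once; it reports no verdict.
Trained networks look in the newest picture that a camera, given by its name, has taken for a name from the list of things; names that differ only in an ending like _2 or _b are one class to them, and where a whole thing is asked for, a point or a joint stands for the part that bears it (a point fixed in the world has none). Each returns a list of dicts, best first, with "conf" (0 to 1); they miss things now and then, are a little off and sometimes report something else, mostly with a low value. They report only what shows in the picture. A call takes as long as a camera call.
- arm.recognise(camera, label): "location" ([x, y, z] in mm, in world coordinates, good to about 4 mm: the middle of the surface that is visible of it).
- arm.masks_of(camera, label): "region" (384x512 bool, what is visible of it).
- arm.tip_of(camera, label): "location" ([x, y, z] in mm, in world coordinates, good to about 4 mm: a listed point, or the origin of a listed thing).
The state is a dict: "clock": time; "joints": joint angles; "qd": joint speeds; "joint_torque": joint torques, N m; "eef_pos": TCP position; "ee_rot": TCP orientation; "contact_force": force on the tool from outside, world axes, zero at the start; "torque": the same for the moment, N m; "grip_width": opening from 0.0 (shut) to 1.0 (fully open).
Only numpy, scipy, OpenCV 4.12 (cv2) and the standard library are available. Lean on these libraries where they do the work, as an engineer would, in place of code of your own. Each camera call takes 0.05 s, during which the arm holds its last target. There are 200 camera calls.

## Task

Swing the mitre saw's turntable by its black handle to the 30-degree stop on the robot's left, where it clicks into its detent and the yellow-ringed hole comes over the red button. Then take the orange-handled stylus out of the tool rack, put its steel shaft down through that hole and press the recessed button all the way down. Finish while still gripping the stylus and holding the button down, and leave everything else on the bench where it is.

Things in the scene. Friction and masses are not known exactly. Their poses are not given: they have to be found in the camera images.
- saw_base: fixed grey mitre saw base, head removed. Origin on the turntable's upright axis at bench height; x points to the fence (away from the robot), y to the robot's left. Skirt of radius 142 mm, 39 mm high; wings 70 mm high at |y| 130 to 175 mm; two fence halves 14 mm thick at x = 55 mm, |y| 45 to 170 mm, top at 120 mm; rear casting at x 130 to 180 mm, 115 mm high
- turntable (a joint): turn of the round turntable (radius 121 mm, top 70 mm above the bench) about the base's axis, rad. 0: handle along the base's -x, to the robot; grows clockwise from above, handle to the robot's left. Range -0.62 to 0.70. Friction about 1.5 N at the handle. Sprung detent at 0.524 (30 degrees): about 5 N at the handle to get in or out, pulls in from within 0.05 rad when let go
- handle_grip (a point): middle of the turntable's handle, a level black bar 26 mm in diameter and 80 mm long pointing straight out from the turning axis; this point is 168 mm from the axis and 62 mm above the bench, the bar reaching from 132 to 212 mm. It can be pinched from above across the bar
- access_hole (a point): centre of the round hole in the turntable, at its upper face (70 mm above the bench); diameter 18 mm, straight through the 20 mm plate, with a flat yellow ring 27 mm across round it; 74 mm from the turning axis. It turns with the turntable
- button_top (a point): centre of the top face of the red calibration button, which is fixed in the base under the turntable. 46 mm above the bench when up, so 24 mm below the turntable's upper face. Only at the 30-degree stop does the hole stand over it; elsewhere there is bare grey metal under the hole, 31 mm down
- set_button (a joint): how far the button is pressed, in m: 0 up, 0.006 fully down. Sprung: starts to move at 1.5 N, fully down at 5 N, and comes up when let go
- button_cap: the red cap of the button, a disc of radius 11 mm that moves with it; origin on its axis, 7.5 mm below its top face
- detent_mark (a point): green mark on the base's skirt, left of the handle (39 mm above the bench). The red line on the turntable's upper face, at its rim, meets it when the turntable is in the detent
- stylus: loose reset stylus standing upright in one of the rack's holes: round orange handle 18 mm in diameter, 58 mm long; below it a steel collar 22 mm across, 4 mm thick, and a straight steel shaft 6 mm in diameter, 70 mm long, with a rounded tip. 70 g. Origin on its axis at the collar's underside; z runs up, the handle's top is at z = 62 mm
- stylus_grip (a point): point on the stylus's axis in the middle of the handle, 32 mm above its origin: good place to grip, any side
- stylus_tip (a point): lower end of the stylus's shaft, 70 mm below its origin
- rack: fixed wooden tool rack, a block 210 (x) by 60 (y) by 80 mm high, origin at the centre of its underside. Three upright holes 9 mm in diameter and 75 mm deep at x = -65, 0 and 65 mm, each with a tool standing in it, its collar on the block; which tool stands where varies. Lift a tool straight up by 75 mm to clear it
- awl: bystander in the rack: awl with a pear-shaped blue handle 30 mm across, 56 mm high; origin at the rack's top face. Leave alone
- nut_driver: bystander in the rack: nut driver with a black handle 24 mm across with a green band, 54 mm high; origin at the rack's top face. Leave alone
- spool: bystander: black spool lying flat, 190 mm across, 58 mm high, origin under its centre
- offcut: bystander: pine offcut 120 x 70 x 35 mm with a red stain, origin under its centre
- tape_measure: bystander: yellow tape measure 70 x 40 x 65 mm high, origin under its centre
- glue: bystander: white glue bottle with a blue label, 56 mm across, 130 mm high, origin under its centre
- pencil: bystander: flat red carpenter's pencil 16 x 174 x 9 mm, along its own y, origin under its middle

How it is judged:
By the outcome, as a careful person would: the job done as asked, in the order asked, and still so for the second after the job is handed in, while the arm keeps its last pose, push and grip.
It also fails if it takes over 61 s, if anything falls off the work surface, if the arm or the gripper's body presses on something with over 40 N, if the wrist force passes 120 N, or if a joint passes its speed limit or range.

## Working session

There is one attempt and no reset: what is moved stays moved. The work goes in short steps, Python scripts to look and compute and a tool call to move; the robot and the scene stay as the last step left them, time stands still between calls to the robot, and variables do not carry over. Pictures are saved under pics/ and viewed, about 8 in all and at most 12, crops included, and the job is handed in when it is done.

Besides the shell and the picture viewer there is one more tool, called after "Request:" by a JSON object that holds its "method" and its "body", one argument or row to a line. move_arm: Moves the arm, as the interface text tells. Its arguments: {"type":"object","properties":{"plan":{"type":"string"},"grip":{"type":"number"},"force":{"type":"number"}},"required":["plan"]}

```bash
ls; mkdir -p pics; python3 - <<'E'
from station import arm
import cv2,numpy as np
print(arm.observe())
ims=[]
for c in ["scene","top"]:
    p,d=arm.grab_frame(c); ims.append(p[:,:,::-1]); cv2.imwrite(f"pics/{c}0.png",p[:,:,::-1])
    for l in ["saw_base","handle_grip","access_hole","detent_mark","stylus_grip","stylus","stylus_tip","rack","awl","nut_driver","spool","glue","button_top"]:
        r=arm.tip_of(c,l)
        print(c,l,[(np.round(x["location"]),round(x["conf"],2)) for x in r[:2]])
cv2.imwrite("pics/a.png",cv2.resize(np.vstack(ims),(450,600*1125//1125)) if 0 else np.vstack(ims)[:, :])
E
```

```text
pics
{'clock': 0.0, 'joints': array([ 1.09073562e+00,  1.81542810e-01,  1.60799656e+00, -1.90904428e-05,
        1.35379851e+00, -2.06318840e-01]), 'qd': array([-3.55821358e-04,  1.70186983e-04,  1.87339770e-03, -2.47271598e-05,
        3.35560869e-04, -1.33721408e-03]), 'joint_torque': array([ 2.21932605e-04, -4.44864893e+01, -3.51342988e+01, -2.29136390e-05,
        9.12600924e-03,  2.47435429e-05]), 'eef_pos': array([155.18410204, 553.09431146, 230.38869186]), 'ee_rot': array([-2.84851573e-04,  1.36441887e-01,  9.90647692e-01, -8.24863241e-04]), 'contact_force': array([ 1.21026286, -0.49373767, -0.18075607]), 'torque': array([-0.04884111, -0.04278553,  0.02522358]), 'grip_width': 1.0033695734357033}
scene saw_base [(array([649.,  46.,  -1.]), 0.85), (array([605., 166.,  37.]), 0.66)]
scene handle_grip [(array([480.,  66.,  59.]), 0.8)]
scene access_hole [(array([624., -29.,  69.]), 0.86), (array([ 570., -330.,   76.]), 0.32)]
scene detent_mark [(array([600., 167.,  39.]), 0.97)]
scene stylus_grip [(array([ 504., -335.,  109.]), 0.74), (array([335., 283.,  -4.]), 0.39)]
scene stylu
[... 460 characters left out ...]
grip [(array([480.,  69.,  61.]), 0.56)]
top access_hole [(array([626., -26.,  72.]), 0.6), (array([648.,  42.,  -3.]), 0.48)]
top detent_mark [(array([602., 168.,  38.]), 0.64)]
top stylus_grip [(array([ 500., -326.,  109.]), 0.4)]
top stylus [(array([ 506., -331.,   85.]), 0.61)]
top stylus_tip [(array([333., 285.,  -2.]), 0.41), (array([ 502., -326.,  110.]), 0.32)]
top rack [(array([ 503., -332.,    2.]), 0.94)]
top awl [(array([650.,  44.,  -2.]), 0.67), (array([ 566., -335.,   81.]), 0.55)]
top nut_driver [(array([ 440., -326.,   80.]), 0.51)]
top spool [(array([517., 424.,  -1.]), 0.68)]
top glue [(array([ 719., -283.,   -3.]), 0.58)]
top button_top [(array([627., -27.,  75.]), 0.33)]
```

View pics/top0.png

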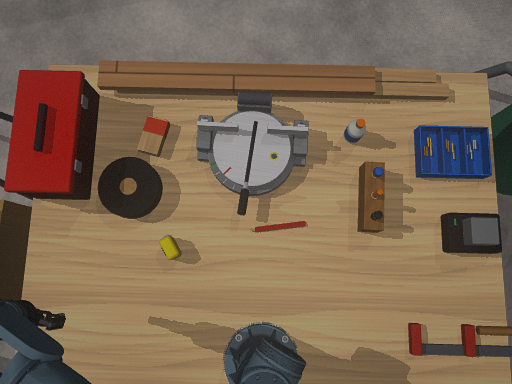

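View pics/scene0.png

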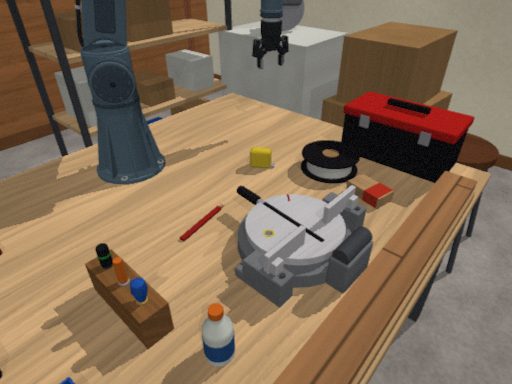

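Both pictures agree with the networks. In the top view the handle is near (243,200), the hole near (274,156), the red line near (226,170), and the orange stylus is in the middle rack hole near (377,194). Next I'll fit the base yaw from the fence depth.

```bash
cat > h.py <<'E'
from station import arm
import cv2,numpy as np
def cloud(c,img=None,dep=None):
    p,d=arm.grab_frame(c); k=arm.get_calibration(c)
    v,u=np.mgrid[:384,:512]
    P=np.stack([(u-k["cx"])/k["fx"]*d,(v-k["cy"])/k["fy"]*d,d],-1)
    return p,P@np.array(k["rotation"]).T+np.array(k["origin"]),d>0
E
python3 - <<'E'
from h import *
for c in ["top","scene"]:
    p,W,ok=cloud(c)
    m=ok&(abs(W[...,2]-120)<5)&(np.hypot(W[...,0]-650,W[...,1]-45)<185)&(W[...,0]<760)&(W[...,0]>660)
    q=W[m]; vx=cv2.fitLine(q[:,:2].astype(np.float32),cv2.DIST_HUBER,0,.01,.01).ravel()
    print(c,m.sum(),vx, q.mean(0), "yaw",np.arctan2(-vx[0],vx[1]))
    h,s,vv=np.moveaxis(cv2.cvtColor(p,cv2.COLOR_RGB2HSV),-1,0)
    near=ok&(np.hypot(W[...,0]-650,W[...,1]-45)<160)
    for n,mm in dict(red=((h<8)|(h>172))&(s>120)&(W[...,2]>55),green=(h>45)&(h<85)&(s>90),yel=(h>20)&(h<35)&(s>120)&(W[...,2]>55)).items():
        mm=mm&near; print(n,mm.sum(),np.round(np.median(W[mm],0)) if mm.any() else "")
    mm=near=ok&(vv<60)&(abs(W[...,2]-72)<8)&(np.hypot(W[...,0]-650,W[...,1]-45)<225)&(np.hypot(W[...,0]-650,W[...,1]-45)>140)&(W[...,0]<600)
    q=W[mm]; print("handle",mm.sum(),q.mean(0),cv2.fitLine(q[:,:2].astype(np.float32),cv2.DIST_HUBER,0,.01,.01).ravel())
E
```

```text
Traceback (most recent call last):
  File "h.py", line 7, in cloud
    return p,P@np.array(k["rotation"]).T+np.array(k["origin"]),d>0
             ~^~~~~~~~~~~~~~~~~~~~~~~~~~
ValueError: matmul: Input operand 1 has a mismatch in its core dimension 0, with gufunc signature (n?,k),(k,m?)->(n?,m?) (size 4 is different from 3)
```

```bash
sed -i 's/np.array(k\["rotation"\]).T/Rq(k["rotation"]).T/; 2a from scipy.spatial.transform import Rotation\ndef Rq(q): return Rotation.from_quat(np.roll(q,-1)).as_matrix()' h.py
cat > m.py <<'E'
from h import *
print(arm.get_calibration("wrist"))
for c in ["top","scene"]:
    p,W,ok=cloud(c)
    m=ok&(abs(W[...,2]-120)<5)&(np.hypot(W[...,0]-650,W[...,1]-45)<185)&(W[...,0]<760)&(W[...,0]>660)
    q=W[m]; vx=cv2.fitLine(q[:,:2].astype(np.float32),cv2.DIST_HUBER,0,.01,.01).ravel()
    print(c,m.sum(),vx, q.mean(0), "yaw",np.arctan2(-vx[0],vx[1]))
    h,s,vv=np.moveaxis(cv2.cvtColor(p,cv2.COLOR_RGB2HSV),-1,0)
    near=ok&(np.hypot(W[...,0]-650,W[...,1]-45)<160)
    for n,mm in dict(red=((h<8)|(h>172))&(s>120)&(W[...,2]>55),green=(h>45)&(h<85)&(s>90),yel=(h>20)&(h<35)&(s>120)&(W[...,2]>55)).items():
        mm=mm&near; print(n,mm.sum(),np.round(np.median(W[mm],0)) if mm.any() else "")
    mm=near=ok&(vv<60)&(abs(W[...,2]-72)<8)&(np.hypot(W[...,0]-650,W[...,1]-45)<225)&(np.hypot(W[...,0]-650,W[...,1]-45)>140)&(W[...,0]<600)
    q=W[mm]; print("handle",mm.sum(),q.mean(0),cv2.fitLine(q[:,:2].astype(np.float32),cv2.DIST_HUBER,0,.01,.01).ravel())
E
python3 m.py
```

```text
{'fx': 297.3186396354542, 'fy': 297.3186396354542, 'cx': 252.7023743035477, 'cy': 198.35096605001578, 'T_tool_cam': array([[-2.91076392e-04, -9.44875645e-01, -3.27429275e-01,
         8.52044669e+01],
       [ 9.99999949e-01, -2.31126011e-04, -2.22005311e-04,
         1.48027449e-01],
       [ 1.34089989e-04, -3.27429323e-01,  9.44875664e-01,
        -1.42298422e+02],
       [ 0.00000000e+00,  0.00000000e+00,  0.00000000e+00,
         1.00000000e+00]])}
top 368 [3.3861317e-02 9.9942654e-01 7.0091608e+02 4.0234978e+01] [701.03216525  40.62560025 120.14228105] yaw -0.033867788
red 8 [574. 115.  70.]
green 6 [602. 165.  40.]
yel 23 [624. -29.  71.]
handle 187 [473.9001292   64.59254043  73.6209949 ] [ 9.9354202e-01 -1.1346493e-01  4.7292419e+02  6.4605995e+01]
scene 569 [3.3685226e-02 9.9943250e-01 7.0544556e+02 1.2529378e+01] [704.83142396  13.77295481 120.74808884] yaw -0.033691596
red 5 [572. 121.  73.]
green 2 [508.  51.  66.]
yel 29 [626. -27.  72.]
handle 138 [477.98436989  60.13332747  72.47159064] [ 9.9227560e-01 -1.2405306e-01  4.7712833e+02  5.8987785e+01]
```

Request:
{"method": "move_arm", "body": {
  "plan": "110 -165 0 9; 110 -165 0 9; 110 -165 0 9; 110 -165 0 9; 110 -165 0 9",
  "grip": 1,
  "force": 60
}}

```text
clock: 2.05
eef_pos: [268.4, 384.8, 231.4]
ee_rot: [0.001, 0.061, 0.998, -0.001]
contact_force: [-0.2, 0.4, 0.4]
grip_width: 1.002
```

Request:
{"method": "move_arm", "body": {
  "plan": "213 -323 -60 0; 213 -323 -60 0; 213 -323 -60 0; 213 -323 -60 0; 213 -323 -60 0"
}}

```text
clock: 2.55
eef_pos: [402.4, 181.2, 193.1]
ee_rot: [0.001, 0.058, 0.998, 0.0]
contact_force: [1.0, -0.2, 0.2]
grip_width: 0.997
```

Request:
{"method": "move_arm", "body": {
  "plan": "40 -62 -10 0; 75 -113 -20 0; 75 -113 -20 0; 75 -113 -20 0; 75 -113 -20 0"
}}

```text
clock: 3.05
eef_pos: [476.5, 69.3, 172.7]
ee_rot: [-0.001, 0.059, 0.998, 0.0]
contact_force: [0.5, 0.7, 0.2]
grip_width: 1.0
```

```bash
cat >> h.py <<'E'
def look(labels):
    o=arm.observe(); p,d=arm.grab_frame("wrist")
    print("TCP",np.round(o["eef_pos"],1),"F",np.round(o["contact_force"],1),"w",round(o["grip_width"],3),"t",round(o["clock"],2))
    for l in labels:
        print(l,[(np.round(x["location"],1),round(x["conf"],2)) for x in arm.tip_of("wrist",l)[:2]])
    return p,d
E
python3 -c "
from h import *
p,d=look(['handle_grip','access_hole','detent_mark','saw_base'])
cv2.imwrite('pics/w1.png',p[:,:,::-1])"
```

```text
TCP [476.5  69.3 172.7] F [0.5 0.7 0.2] w 1.0 t 3.05
handle_grip [(array([479.2,  67.7,  61.7]), 0.79)]
access_hole [(array([627. , -28.2,  68.5]), 0.64), (array([479.4,  66.8,  60.9]), 0.31)]
detent_mark [(array([478.5,  68.3,  60.7]), 0.37)]
saw_base [(array([645.4,  43.3,   2.7]), 0.94)]
```

View pics/w1.png

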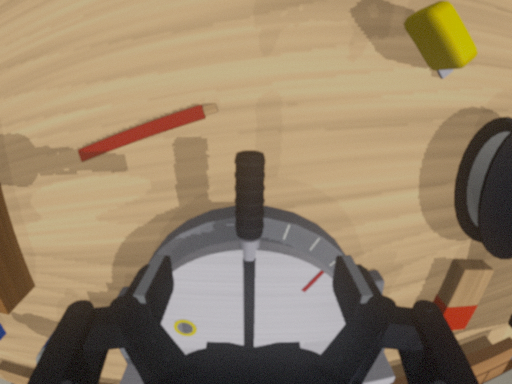

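The wrist view has the handle at column 249, centred between the fingers and lined up with the tool. I'll descend and pinch it.

Request:
{"method": "move_arm", "body": {
  "plan": "0 -1 -45 0; 0 -2 -85 0; 0 -2 -115 0; 0 -2 -129 0; 0 -2 -129 0"
}}

```text
clock: 3.8
eef_pos: [474.2, 68.4, 42.0]
ee_rot: [-0.002, 0.058, 0.998, 0.0]
contact_force: [-0.5, 0.9, 0.1]
grip_width: 0.998
```

Request:
{"method": "move_arm", "body": {
  "plan": "0 0 0 0; 0 0 0 0; 0 0 0 0; 0 0 0 0; 0 0 0 0",
  "grip": -1,
  "force": 40
}}

```text
clock: 4.3
eef_pos: [477.2, 67.2, 45.1]
ee_rot: [0.001, 0.059, 0.998, -0.0]
contact_force: [-1.3, 0.1, 6.2]
grip_width: 0.289
```

Request:
{"method": "move_arm", "body": {
  "plan": "1.4 9.3 0 -3.1; 3.4 18.6 0 -6.3; 5.9 27.8 0 -9.5; 8.8 36.8 0 -12.6; 8.8 36.8 0 -12.6"
}}

```text
clock: 4.8
eef_pos: [486.6, 104.6, 45.1]
ee_rot: [0.001, 0.168, 0.986, 0.0]
contact_force: [0.5, -1.3, 7.0]
grip_width: 0.29
```

Request:
{"method": "move_arm", "body": {
  "plan": "3.5 8.8 0 -3.1; 7.4 17.4 0 -6.3; 11.8 25.7 0 -9.5; 16.5 33.7 0 -12.5; 16.5 33.7 0 -12.5"
}}

```text
clock: 5.3
eef_pos: [502.7, 136.3, 45.0]
ee_rot: [0.001, 0.274, 0.962, -0.001]
contact_force: [-1.3, -7.2, 6.8]
grip_width: 0.292
```

```bash
python3 m.py | grep -v fx; python3 -c "
from h import *
look(['handle_grip','access_hole'])"
```

```text
8.52305084e+01],
       [ 9.99999871e-01, -1.35081146e-04, -4.90362037e-04,
         3.19315335e-02],
       [ 4.19079290e-04, -3.27502596e-01,  9.44850186e-01,
        -1.42299440e+02],
       [ 0.00000000e+00,  0.00000000e+00,  0.00000000e+00,
         1.00000000e+00]])}
top 372 [3.5640277e-02 9.9936467e-01 7.0065332e+02 3.5241150e+01] [700.91673145  36.56462491 120.06930919] yaw -0.035647828
red 0 
green 0 
yel 26 [595.  -9.  72.]
handle 29 [478.00355429 147.88147072  72.10061939] [ 3.8606182e-02 -9.9925452e-01  4.7828638e+02  1.4841043e+02]
scene 569 [3.4745213e-02 9.9939620e-01 7.0525122e+02 1.2057845e+01] [704.83315907  12.58863907 120.77519192] yaw -0.034752205
red 6 [613. 141.  73.]
green 0 
yel 30 [596.  -9.  73.]
handle 108 [509.45583293 128.72150652  73.90823949] [  0.68354595  -0.72990745 509.45468    129.13907   ]
TCP [502.7 136.3  45. ] F [-1.3 -6.5  6.6] w 0.29 t 5.4
handle_grip [(array([505.1, 135.1,  60.2]), 0.73)]
access_hole []
```

The handle is at 0.56 rad, against about 0.558 for the stop, with a push of about 7 N. I'll let go so the detent can seat, then back up and look.

Request:
{"method": "move_arm", "body": {
  "plan": "0 0 0 0; 0 0 0 0; 0 0 0 0; 0 0 0 0; 0 0 0 0",
  "grip": 1
}}

```text
clock: 6.05
eef_pos: [501.6, 138.0, 43.8]
ee_rot: [-0.0, 0.274, 0.962, -0.0]
contact_force: [0.3, -0.5, 0.4]
grip_width: 1.0
```

Request:
{"method": "move_arm", "body": {
  "plan": "0 0 30 0; 0 0 70 0; 0 0 115 0; -20 0 160 0; -20 0 160 0"
}}

```text
clock: 6.55
eef_pos: [484.3, 138.4, 210.9]
ee_rot: [0.005, 0.273, 0.962, 0.002]
contact_force: [0.9, -0.2, 0.2]
grip_width: 0.998
```

```bash
python3 m.py | grep -E "yel|red|green|handle"; python3 -c "
from h import *
p,d=look(['handle_grip','access_hole','button_top','detent_mark'])
cv2.imwrite('pics/w2.png',p[:,:,::-1])"
```

```text
red 0 
green 0 
yel 26 [595.  -9.  72.]
handle 57 [478.97751923 148.05226075  73.42885467] [ 8.9827842e-01 -4.3942672e-01  4.7883313e+02  1.4745607e+02]
red 7 [611. 142.  72.]
green 0 
yel 29 [596.  -9.  72.]
handle 106 [501.96626133 132.99482252  73.5554884 ] [  0.8392632  -0.5437253 501.24698   132.81456  ]
TCP [482.3 138.  205.4] F [-0.3  0.3 -0.6] w 1.002 t 6.65
handle_grip [(array([507.8, 136.2,  61.2]), 0.95)]
access_hole [(array([599.1,  -7.1,  69.3]), 0.92)]
button_top []
detent_mark [(array([596.1, 169.7,  35.4]), 0.97)]
```

View pics/w2.png

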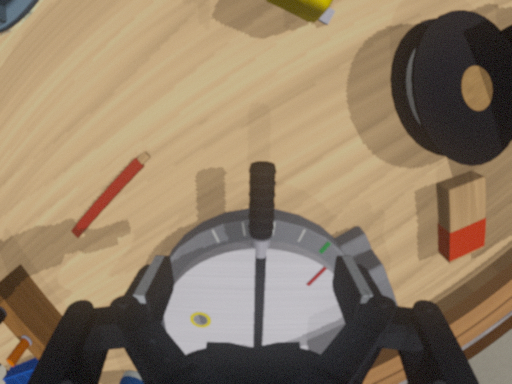

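```bash
cat >> h.py <<'E'
def wcloud():
    o=arm.observe(); p,d=arm.grab_frame("wrist"); k=arm.get_calibration("wrist")
    v,u=np.mgrid[:384,:512]; x=u-k["cx"]; y=v-k["cy"]; r=np.hypot(x,y)+1e-9; t=r/k["fx"]
    P=np.stack([np.tan(t)*x/r*d,np.tan(t)*y/r*d,d,np.ones_like(d)],-1)
    T=np.eye(4); T[:3,:3]=Rq(o["ee_rot"]); T[:3,3]=o["eef_pos"]
    return p,(P@(T@k["T_tool_cam"]).T)[...,:3],d>0
def ang():
    p,W,ok=wcloud(); c=np.array([648,45.])
    h,s,v=np.moveaxis(cv2.cvtColor(p,cv2.COLOR_RGB2HSV),-1,0); r=np.hypot(W[...,0]-c[0],W[...,1]-c[1])
    for n,m in dict(red=((h<8)|(h>172))&(s>100)&(abs(W[...,2]-70)<8)&(r<135)&(r>80),green=(h>45)&(h<85)&(s>90)&(r<160),yel=(h>20)&(h<35)&(s>120)&(r<110),hole_red=((h<8)|(h>172))&(s>100)&(r<95),handle=(v<70)&(abs(W[...,2]-72)<6)&(r>140)&(r<205)).items():
        q=W[ok&m]
        if len(q): q=np.median(q,0); print(n,(ok&m).sum(),np.round(q,1),"r",np.round(np.hypot(*(q[:2]-c)),1),"a",np.round(np.arctan2(q[1]-c[1],c[0]-q[0]),3))
E
python3 -c "
from h import *
ang()"
```

```text
red 46 [609.5 144.7  70. ] r 106.8 a 1.202
green 48 [599.6 166.3  39.1] r 130.6 a 1.191
yel 88 [593.6  -6.4  70.2] r 74.8 a -0.756
hole_red 3 [613.4 132.3  70. ] r 93.9 a 1.194
handle 1240 [504.2 134.6  73.1] r 169.4 a 0.557
```

The red line is at 1.202 rad, the green mark at 1.191 and the handle at 0.557, against an expected 0.558, so the turntable is in its detent. Next is the stylus.

Request:
{"method": "move_arm", "body": {
  "plan": "0 -50 0 7; 0 -100 0 14; 5 -150 0 21; 8 -200 0 28; 8 -235 0 28"
}}

```text
clock: 7.45
eef_pos: [489.5, -99.4, 203.2]
ee_rot: [-0.001, 0.032, 1.0, 0.0]
contact_force: [0.7, 0.4, 0.3]
grip_width: 1.006
```

Request:
{"method": "move_arm", "body": {
  "plan": "5 -50 0 0; 8 -100 0 0; 10 -150 0 0; 12 -200 0 0; 12 -232 0 0"
}}

```text
clock: 7.95
eef_pos: [501.1, -332.6, 202.8]
ee_rot: [-0.001, 0.034, 0.999, 0.0]
contact_force: [-0.2, 0.3, -1.3]
grip_width: 1.002
```

Request:
{"method": "move_arm", "body": {
  "plan": "0 0 0 0; 0 0 0 0"
}}

```text
clock: 8.15
eef_pos: [501.1, -329.4, 202.5]
ee_rot: [-0.001, 0.034, 0.999, 0.001]
contact_force: [0.3, 0.8, 0.5]
grip_width: 1.003
```

```bash
python3 -c "
from h import *
p,d=look(['stylus_grip','stylus','awl','nut_driver','rack'])
print(arm.observe()['ee_rot'])
cv2.imwrite('pics/w3.png',p[:,:,::-1])
p,W,ok=wcloud()
h,s,v=np.moveaxis(cv2.cvtColor(p,cv2.COLOR_RGB2HSV),-1,0)
m=ok&(h>5)&(h<18)&(s>150)&(W[...,2]>120)
print(m.sum(),np.median(W[m&(W[...,2]>138)],0),W[m].min(0),W[m].max(0))
"
```

```text
TCP [ 501.1 -329.4  202.5] F [0.3 0.8 0.5] w 1.003 t 8.15
stylus_grip [(array([ 502.2, -329.4,  112.5]), 0.75)]
stylus [(array([ 503.7, -329.3,   84.4]), 0.95)]
awl [(array([ 561.8, -333.3,   85.6]), 0.9)]
nut_driver [(array([ 437.2, -333.5,   78.3]), 0.85)]
rack [(array([ 506.9, -335.8,   -4.7]), 0.67), (array([ 436.5, -332.6,   82. ]), 0.22)]
[2.49531552e-05 3.22413563e-02 9.99480112e-01 1.58292620e-05]
583 [ 501.6460254  -331.99657705  141.21306448] [ 441.41036805 -389.70799943  120.13943689] [ 511.20368134 -268.5097174   292.83936934]
```

View pics/w3.png

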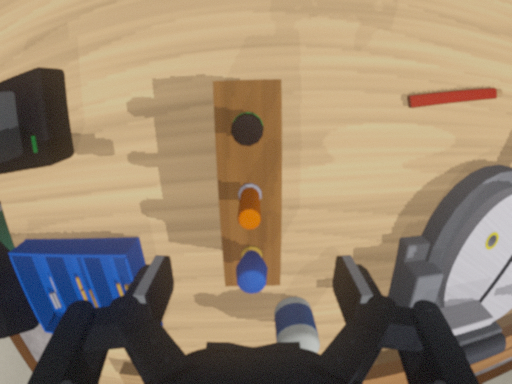

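The rack lines up with the image, and the stylus at (250,210) is centred between the fingers. I'll descend and grip.

Request:
{"method": "move_arm", "body": {
  "plan": "1 -1 -40 0; 1 -1 -75 0; 1 -1 -100 0; 1 -1 -108 0; 1 -1 -108 0"
}}

```text
clock: 9.0
eef_pos: [502.3, -329.3, 95.1]
ee_rot: [-0.001, 0.033, 0.999, 0.001]
contact_force: [0.0, -0.5, 0.8]
grip_width: 1.001
```

Request:
{"method": "move_arm", "body": {
  "plan": "0 0 0 0; 0 0 0 0; 0 0 0 0; 0 0 0 0; 0 0 0 0",
  "grip": -1,
  "force": 60
}}

```text
clock: 9.5
eef_pos: [503.1, -330.4, 96.7]
ee_rot: [0.0, 0.033, 0.999, -0.0]
contact_force: [-0.7, 0.4, 2.7]
grip_width: 0.196
```

Request:
{"method": "move_arm", "body": {
  "plan": "0 0 20 0; 0 0 50 0; 0 0 80 0; 0 0 110 0; 0 0 120 0"
}}

```text
clock: 10.0
eef_pos: [504.0, -331.4, 219.7]
ee_rot: [0.002, 0.033, 0.999, -0.002]
contact_force: [0.4, -1.2, 0.9]
grip_width: 0.193
```

```bash
python3 -c "
from h import *
p,d=look(['stylus_grip','stylus','stylus_tip','awl','nut_driver'])
q,_=arm.grab_frame('scene')
for l in ['stylus','stylus_tip','stylus_grip']: print(l,[(np.round(x['location'],1),round(x['conf'],2)) for x in arm.tip_of('scene',l)[:2]])
cv2.imwrite('pics/w4.png',np.hstack([cv2.resize(p[130:,100:400],None,fx=1.3,fy=1.3),cv2.resize(q[150:350,0:200],(330,330))])[:,:,::-1] if 0 else np.hstack([p[:,100:400],q[:,0:350]])[:,:,::-1])
"
```

```text
TCP [ 504.  -331.4  219.7] F [ 0.4 -1.2  0.9] w 0.193 t 10.0
stylus_grip [(array([ 505.9, -330.9,  234.6]), 0.9)]
stylus [(array([ 503.4, -329.5,  204.7]), 0.83)]
stylus_tip [(array([ 504.2, -336.1,  131.6]), 0.59)]
awl [(array([646.4,  43. ,  -0.8]), 0.28)]
nut_driver [(array([ 435.9, -331.8,   78.6]), 0.85)]
stylus [(array([ 499. , -330.6,  200. ]), 0.98)]
stylus_tip [(array([ 506.3, -332. ,  126.1]), 0.85)]
stylus_grip [(array([ 505.4, -328.7,  228.2]), 0.74), (array([ 567.6, -331.6,   78.3]), 0.69)]
```

View pics/w4.png

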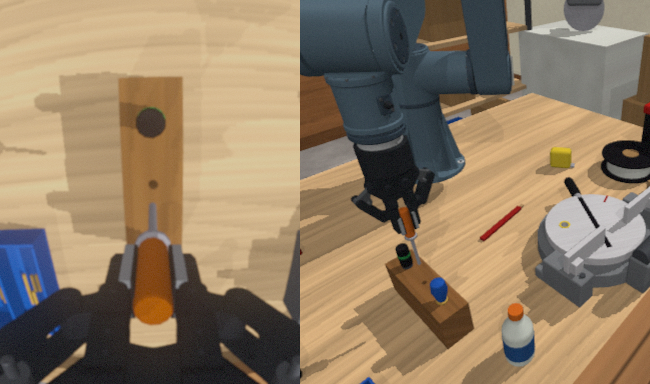

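The stylus is held upright in the jaws, and the rack hole is empty. I'll go above the turntable hole.

Request:
{"method": "move_arm", "body": {
  "plan": "5 45 0 0; 20 90 0 0; 35 135 0 0; 50 180 0 0; 65 225 0 0"
}}

```text
clock: 11.0
eef_pos: [568.0, -103.4, 215.7]
ee_rot: [-0.0, 0.033, 0.999, 0.0]
contact_force: [1.9, -0.6, -0.7]
grip_width: 0.191
```

Request:
{"method": "move_arm", "body": {
  "plan": "15 45 -5 0; 25 85 -15 0; 27 98 -25 0; 27 98 -30 0; 27 98 -30 0"
}}

```text
clock: 11.5
eef_pos: [593.9, -7.8, 184.6]
ee_rot: [-0.001, 0.033, 0.999, -0.0]
contact_force: [-0.3, -0.1, -0.0]
grip_width: 0.196
```

```bash
python3 -c "
from h import *
p,d=look(['access_hole','stylus_tip','stylus','button_top'])
ang()
for c in ['scene','top']:
  q,_=arm.grab_frame(c)
  for l in ['stylus_tip','access_hole']: print(c,l,[(np.round(x['location'],1),round(x['conf'],2)) for x in arm.tip_of(c,l)[:2]])
  if c=='scene': cv2.imwrite('pics/w5.png',np.hstack([cv2.resize(p[150:350,150:350],(400,400)),cv2.resize(q[150:280,210:340],(400,400))])[:,:,::-1])
"
```

```text
TCP [593.9  -7.8 184.6] F [-0.3 -0.1 -0. ] w 0.196 t 11.5
access_hole [(array([595.5,  -8.4,  62.8]), 0.75)]
stylus_tip [(array([592.3, -12.1,  98.3]), 0.75)]
stylus [(array([595.2,  -7.2, 170.6]), 0.59)]
button_top [(array([598.2, -12. ,  46.1]), 0.7), (array([596.1,  -8.1, 170.2]), 0.34)]
red 62 [609.6 143.8  70.4] r 106.0 a 1.2
green 41 [581.4  -2.1 275. ] r 81.6 a -0.616
yel 227 [590.6  -7.5  70.2] r 77.7 a -0.741
hole_red 166 [597.3  -8.2  46. ] r 73.5 a -0.809
handle 705 [501.9 128.9  71.6] r 168.5 a 0.521
scene stylus_tip [(array([596.4,  -9.3, 101.2]), 0.48)]
scene access_hole [(array([597. ,  -8.1,  67.9]), 0.94)]
top stylus_tip [(array([597.1,  -7.2, 105.1]), 0.49)]
top access_hole [(array([595.2, -10.4,  73. ]), 0.97), (array([593.5,  -5. , 199.6]), 0.37)]
```

View pics/w5.png

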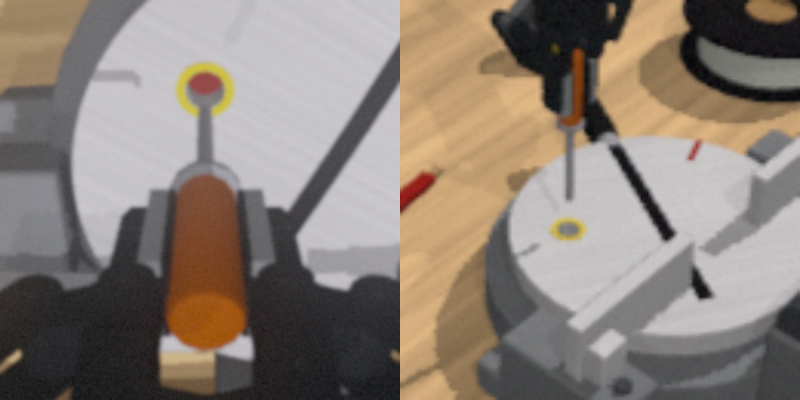

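The button shows red through the yellow ring, centred left to right under the shaft. The hole is about 2 mm farther in x than the tip, so I'll correct by that and go down.

Request:
{"method": "move_arm", "body": {
  "plan": "2.5 -0.5 -10 0; 2.5 -0.5 -20 0; 2.5 -0.5 -30 0; 2.5 -0.5 -40 0; 2.5 -0.5 -45 0"
}}

```text
clock: 12.6
eef_pos: [596.3, -7.4, 139.0]
ee_rot: [-0.001, 0.033, 0.999, 0.0]
contact_force: [-0.0, -0.5, -1.3]
grip_width: 0.195
```

Request:
{"method": "move_arm", "body": {
  "plan": "0 0 -2 0; 0 0 -4 0; 0 0 -6 0; 0 0 -8 0; 0 0 -8 0"
}}

```text
clock: 13.1
eef_pos: [597.2, -7.7, 132.9]
ee_rot: [0.0, 0.033, 0.999, -0.0]
contact_force: [-0.2, -0.3, -0.7]
grip_width: 0.192
```

Request:
{"method": "move_arm", "body": {
  "plan": "0 0 -1 0; 0 0 -2 0; 0 0 -3 0; 0 0 -4 0; 0 0 -4 0"
}}

```text
clock: 13.6
eef_pos: [597.5, -7.7, 129.2]
ee_rot: [0.0, 0.033, 0.999, -0.0]
contact_force: [0.1, 0.3, 2.4]
grip_width: 0.192
```

Request:
{"method": "move_arm", "body": {
  "plan": "0 0 -1 0; 0 0 -2 0; 0 0 -3 0; 0 0 -4 0; 0 0 -4 0"
}}

```text
clock: 14.1
eef_pos: [597.8, -7.7, 125.8]
ee_rot: [0.001, 0.033, 0.999, -0.0]
contact_force: [-0.6, 0.2, 7.8]
grip_width: 0.199
```

Request:
{"method": "move_arm", "body": {
  "plan": "0 0 -0.5 0; 0 0 -1 0; 0 0 -1.5 0; 0 0 -2 0; 0 0 -2 0"
}}

```text
clock: 14.6
eef_pos: [598.4, -7.8, 125.4]
ee_rot: [0.001, 0.033, 0.999, -0.0]
contact_force: [-3.0, 0.7, 15.4]
grip_width: 0.192
```

The force rose from 8 to 15 N over 0.4 mm, so the button has bottomed out. One last check before handing in.

Request:
{"method": "move_arm", "body": {
  "plan": "0 0 0 0; 0 0 0 0; 0 0 0 0; 0 0 0 0; 0 0 0 0"
}}

```text
clock: 15.1
eef_pos: [598.4, -7.8, 125.4]
ee_rot: [0.001, 0.033, 0.999, -0.0]
contact_force: [-3.2, 0.7, 15.0]
grip_width: 0.194
```

```bash
python3 -c "
from h import *
p,d=look(['access_hole','stylus','stylus_grip'])
q,_=arm.grab_frame('scene')
for l in ['stylus','handle_grip','awl','nut_driver','glue','spool']: print(l,[(np.round(x['location'],1),round(x['conf'],2)) for x in arm.tip_of('scene',l)[:1]])
cv2.imwrite('pics/w6.png',np.hstack([cv2.resize(p[150:350,150:350],(400,400)),cv2.resize(q[150:280,210:340],(400,400))])[:,:,::-1])
print(arm.observe()['contact_force'])"
```

```text
TCP [598.4  -7.8 125.4] F [-3.2  0.7 15. ] w 0.194 t 15.1
access_hole [(array([597.1,  -9.2,  66.2]), 0.77)]
stylus [(array([601.6,  -7.5, 112.5]), 0.9)]
stylus_grip [(array([600.2,  -8.5, 141.6]), 0.67)]
stylus [(array([597.3, -12.2, 110.2]), 0.7)]
handle_grip [(array([505.2, 133.5,  58. ]), 0.88)]
awl []
nut_driver [(array([ 437.4, -326.9,   78.9]), 0.8)]
glue [(array([ 715.1, -281.2,    3.6]), 0.94)]
spool [(array([520.4, 423.6,  -1.6]), 0.59)]
[-3.17976614  1.44199522 15.70247663]
```

View pics/w6.png

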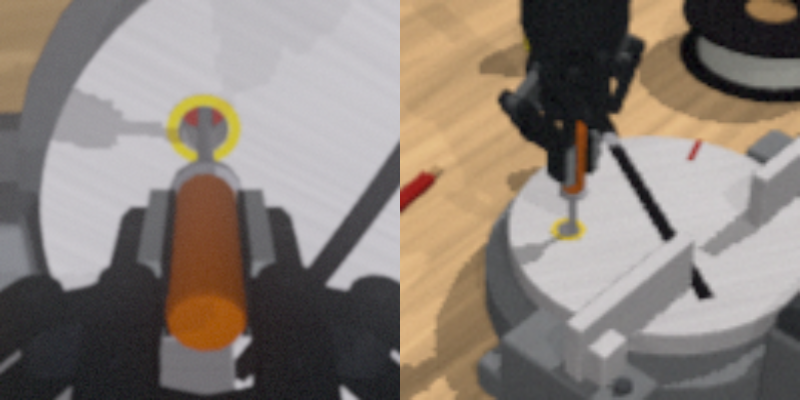

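The shaft is in the hole at (205,125) with red button on both sides of it. The collar is at about z = 110, which matches the button being fully down.

```bash
python3 -c "
from station import arm
print(arm.job_done())"
```

```text
the job is handed in; nothing more can be done
None
```

I handed the job in at about 15 s on the robot's clock, with the stylus still gripped and pressing the button down. The job report gives no verdict, so these are my own last checks:

- **Turntable:** I swung the handle to the 30-degree stop and let go so the detent could seat. The handle then read 0.557 rad, against 0.558 expected. The red line and green mark agreed to about 0.01 rad, and the red button showed through the yellow ring.
- **Stylus and button:** I lifted the stylus straight out of the rack and lowered its shaft through the hole onto the button. The last pushes raised the force from 8 N to about 15 N over 0.4 mm, so the button had bottomed out. It takes 5 N to press it fully. The stylus collar measured 110 to 112 mm above the bench; 110 mm is the fully-down height.
- **Side load:** there was a steady sideways force of about 3 N at the end, with the shaft inside the hole.
- **Other items:** the nut driver, glue and spool read at their earlier places within the networks' error. The awl was not found in the last scene picture, though I never touched it. I did not re-measure the pencil, tape measure or offcut.

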